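# Set the candle display over onto the walnut board

## Robot

A 6-joint arm with a two-finger parallel gripper is mounted at the origin on the work surface. World frame = base frame: x ahead of the robot, y to its left, z up, the work surface at z = 0. Lengths are in m, angles in rad, forces in N, time in s.
With the tool pointing down it reaches from about 0.325 to 0.85 m from the base axis. Payload 4.4 kg.
Tool frame: the origin (TCP) lies midway between the tips of the shut fingers; the grasp point (between the pads) lies 19 mm behind it; z points along the fingers, y is the line along which they close (so a half turn about z gives the same grasp; the last joint's range is limited). The gripper opens to 94 mm and grips with 3 to 60 N. Pads are 16 mm wide; open, the fingers measure 119 mm over their backs; the gripper's body (75 mm by 177 mm) begins 78 mm behind the grasp point.
Start: joints at [1.004, 0.207, 1.542, -0, 1.393, -0.15], TCP at [0.232, 0.526, 0.205] pointing down, gripper open.
Joint ranges: [-2.73, 2.73], [-0.86, 2.22], [0.23, 2.46], [-1.11, 4.25], [0.08, 2.63], [-2.82, 2.82]. Speed limits (rad/s): [2.79, 2.79, 3.14, 3.14, 3.14, 3.14].

## Interface

Orientations are given as [roll, pitch, yaw] about the fixed x, y, z axes, in that order (R = Rz(yaw) Ry(pitch) Rx(roll)).
In Python, from workcell import env, kin, readout, optics, cut_out, tip_of gives the robot as it stands. Calls block until the motion is done:
- env.move_ptp(position, orientation): joint-space move of the TCP to a pose.
- env.line_to(position, rot=None, feed=0.15, max_force=None): straight line of the TCP; rot=None keeps the orientation; feed is the mean speed in m/s. With max_force (N) it stops when the force on the tool has changed by that much, and returns True; else False.
- env.move_j(angles): joint-space move.
- env.release() and env.grasp(newtons=None): open the fingers fully, or close them until they stop; newtons is the grip in N (None keeps the last).
- env.pause(seconds).
- kin.ik(position, orientation): joint angles nearest the present ones, or None.
- readout.read_state(): the state.
- optics.read_camera(name): name is "side" or "top" or "wrist"; returns (picture, depth): 400x640x3 uint8, red, green, blue; 400x640 float32, m along the optical axis (not along the pixel's ray), 0 where there is no reading.
- optics.camera_params(name): a dict with "K" (3x3 intrinsics, pixels), "k1" (the pictures are not rectified: a ray, as slopes to the right and down, at radius r is drawn at 1 + k1 r^2 times it, then the intrinsics apply), "R" (3x3) and "t" (3): a world point X has camera coordinates R X + t. Camera axes: x right, y down, z forward; pixel columns grow to the right and rows downward; lengths in m; the calibration is good to about 2 mm. A picture is of the moment at which its call begins: read the wrist's pose just before it. camera_params takes no time and is no camera call; for the wrist camera it gives the pose at the moment of the call.
A pose or a line that the arm cannot do raises env.IKError and nothing moves.
- env.hand_in(): hands the job in; it is judged then, once.
Trained networks look in the newest picture that a camera, given by its name, has taken for a name from the list of things; names that differ only in an ending like _2 or _b are one class to them, and where a whole thing is asked for, a point or a joint stands for the part that bears it (a point fixed in the world has none). Each returns a list of dicts, best first, with "score" (0 to 1); they miss things now and then, are a little off and sometimes report something else, mostly with a low value. They report only what shows in the picture. A call takes as long as a camera call. They do not tell look-alikes from the thing itself.
- cut_out(camera, query): "region" (400x640 bool, what is visible of it) and "position" ([column, row] in pixels, amid what is visible of it).
- tip_of(camera, query): "position" ([column, row] in pixels: a listed point, or the origin of a listed thing).
The state is a dict: "t": time; "joint_positions": joint angles; "dq": joint speeds; "effort": joint torques, N m; "tcp_pos": TCP position; "eef_rot": TCP orientation; "ft_force": force on the tool from outside, world axes, zero at the start; "moment": the same for the moment, N m; "width": finger opening in m; "finger_force": force on a finger pad.
Only numpy, scipy, OpenCV 4.12 (cv2) and the standard library are available. Lean on these libraries where they do the work, as an engineer would, in place of code of your own. Each camera call takes 0.05 s, during which the arm holds its last target. There are 200 camera calls.

## Task

Move the four candles from the plates on the slate tray into the drip pans of the walnut candle board, one candle to each pan, keeping the row's order from left to right (as you stand at the robot's side of the sideboard): the leftmost candle goes to the leftmost pan, and so on. Each must stand upright and flat on the floor of its pan, inside the rim. Set them down rather than dropping them, knock none over, and leave the matchbox, flower pot and trinket box alone.

Things in the scene. Friction and masses are not known exactly. Their poses are not given: they have to be found in the camera images.
- candle_plain: plain round pillar candle, ivory wax, 46 diameter, 92 tall, flat top (grip it anywhere on its sides). Loose, about 0.1 kg. A thin 9 mm wick is on top. Sizes in mm. Origin at the centre of its underside, z up along the candle; its yaw is arbitrary and does not matter (it is round).
- candle_fluted: fluted round pillar candle, ivory wax, 46 diameter over the ribs, 72 tall. Loose, about 0.1 kg. A thin 9 mm wick is on top. Sizes in mm. Origin at the centre of its underside, z up along the candle; its yaw is arbitrary and does not matter (it is round).
- candle_ball: ball candle, ivory wax: a ball 56 across whose middle is 36 above the underside, on a short round foot 46 diameter; 63 tall; grip it at the ball's middle. Loose, about 0.1 kg. A thin 9 mm wick is on top. Sizes in mm. Origin at the centre of its underside, z up along the candle; its yaw is arbitrary and does not matter (it is round).
- candle_tiered: two-tier candle, ivory wax: a round foot 46 diameter, 34 tall, and on it a slimmer stem 28 diameter up to 86; grip it on the stem (middle 60 above the underside). Loose, about 0.1 kg. A thin 9 mm wick is on top. Sizes in mm. Origin at the centre of its underside, z up along the candle; its yaw is arbitrary and does not matter (it is round).
- plate_plain: the brass candle plate on which the plain candle stands at the start: flat round plate 72 mm diameter, 4 mm thick, one of four identical ones; fixed on the tray. Origin at the centre of its underside; its top is 4 mm above. Its place in the row (along the tray's y) tells this candle's place in the row.
- plate_fluted: the brass candle plate on which the fluted candle stands at the start: flat round plate 72 mm diameter, 4 mm thick, one of four identical ones; fixed on the tray. Origin at the centre of its underside; its top is 4 mm above. Its place in the row (along the tray's y) tells this candle's place in the row.
- plate_ball: the brass candle plate on which the ball candle stands at the start: flat round plate 72 mm diameter, 4 mm thick, one of four identical ones; fixed on the tray. Origin at the centre of its underside; its top is 4 mm above. Its place in the row (along the tray's y) tells this candle's place in the row.
- plate_tiered: the brass candle plate on which the tiered candle stands at the start: flat round plate 72 mm diameter, 4 mm thick, one of four identical ones; fixed on the tray. Origin at the centre of its underside; its top is 4 mm above. Its place in the row (along the tray's y) tells this candle's place in the row.
- tray: fixed dark slate tray 104 x 344 x 10 mm, a thin brass line along both long edges (14 mm high); the plates stand on it in a row at y = -120, -40, 40, 120 mm. Origin: centre of its underside; z up, x away from the robot, y along the row to the robot's left (turned up to 0.3 rad). Left or right of the robot.
- board: fixed dark walnut board 100 x 344 mm, top at 22 mm, with four equal brass drip pans in a row, centres at x = 0, y = -120, -40, 40, 120 mm; each 66 mm inside, 72 outside, floor at 25, rim at 29 mm height. Origin: centre of its underside; z up, x away from the robot, y along the row to the robot's left (turned up to 0.3 rad). Left or right of the robot, across from the tray.
- matchbox: bystander, leave alone: small matchbox lying flat beyond the racks, 36 x 56 x 17 mm. Origin at the centre of its underside.
- flower_pot: bystander, leave alone: small terracotta pot of dried flowers beyond the racks, 66 mm diameter, 75 mm tall. Origin at the centre of its underside.
- trinket_box: bystander, leave alone: closed brass-edged glass trinket box beyond the racks, 60 x 80 x 44 mm. Origin at the centre of its underside.
There are look-alikes about, which are no part of the job. What is shaped like the candle_fluted but turquoise is not meant.

How it is judged:
At the end, for the whole second after the job is handed in: Each candle stands released, upright (0.1 rad) and at rest on the floor (within 3 mm) of the pan whose place along the board is that of the candle's starting plate along the tray, within 12 mm of the pan's centre along each board axis (the rim allows 10 mm) (angle between each of candle_plain, candle_fluted, candle_ball, candle_tiered's own z axis and vertical below 0.1 rad and linear speed of each of candle_plain, candle_fluted, candle_ball, candle_tiered below 0.02 m/s and angular speed of each of candle_plain, candle_fluted, candle_ball, candle_tiered below 0.2 rad/s and x of candle_plain in the frame of board between -0.012 and 0.012 m and z of candle_plain in the frame of board between 0.022 and 0.028 m and ((y of plate_plain in the frame of tray between -0.15 and -0.09 m and y of candle_plain in the frame of board between -0.132 and -0.108 m) or (y of plate_plain in the frame of tray between -0.07 and -0.01 m and y of candle_plain in the frame of board between -0.052 and -0.028 m) or (y of plate_plain in the frame of tray between 0.01 and 0.07 m and y of candle_plain in the frame of board between 0.028 and 0.052 m) or (y of plate_plain in the frame of tray between 0.09 and 0.15 m and y of candle_plain in the frame of board between 0.108 and 0.132 m)) and x of candle_fluted in the frame of board between -0.012 and 0.012 m and z of candle_fluted in the frame of board between 0.022 and 0.028 m and ((y of plate_fluted in the frame of tray between -0.15 and -0.09 m and y of candle_fluted in the frame of board between -0.132 and -0.108 m) or (y of plate_fluted in the frame of tray between -0.07 and -0.01 m and y of candle_fluted in the frame of board between -0.052 and -0.028 m) or (y of plate_fluted in the frame of tray between 0.01 and 0.07 m and y of candle_fluted in the frame of board between 0.028 and 0.052 m) or (y of plate_fluted in the frame of tray between 0.09 and 0.15 m and y of candle_fluted in the frame of board between 0.108 and 0.132 m)) and x of candle_ball in the frame of board between -0.012 and 0.012 m and z of candle_ball in the frame of board between 0.022 and 0.028 m and ((y of plate_ball in the frame of tray between -0.15 and -0.09 m and y of candle_ball in the frame of board between -0.132 and -0.108 m) or (y of plate_ball in the frame of tray between -0.07 and -0.01 m and y of candle_ball in the frame of board between -0.052 and -0.028 m) or (y of plate_ball in the frame of tray between 0.01 and 0.07 m and y of candle_ball in the frame of board between 0.028 and 0.052 m) or (y of plate_ball in the frame of tray between 0.09 and 0.15 m and y of candle_ball in the frame of board between 0.108 and 0.132 m)) and x of candle_tiered in the frame of board between -0.012 and 0.012 m and z of candle_tiered in the frame of board between 0.022 and 0.028 m and ((y of plate_tiered in the frame of tray between -0.15 and -0.09 m and y of candle_tiered in the frame of board between -0.132 and -0.108 m) or (y of plate_tiered in the frame of tray between -0.07 and -0.01 m and y of candle_tiered in the frame of board between -0.052 and -0.028 m) or (y of plate_tiered in the frame of tray between 0.01 and 0.07 m and y of candle_tiered in the frame of board between 0.028 and 0.052 m) or (y of plate_tiered in the frame of tray between 0.09 and 0.15 m and y of candle_tiered in the frame of board between 0.108 and 0.132 m))); the robot touches nothing.
It fails at once if a bystander (matchbox, flower pot, trinket box) is pushed more than 20 mm (distance of any of matchbox, flower_pot, trinket_box from where it was at the start of the episode above 0.02 m).
It fails at once if a candle is knocked over (leans more than 0.9 rad) (angle between any of candle_plain, candle_fluted, candle_ball, candle_tiered's own z axis and vertical above 0.9 rad).
It fails at once if a candle is dropped (falls or flies free of the fingers faster than 0.7 m/s) ((linear speed of candle_plain above 0.7 m/s and contact force between candle_plain and the fingers below 0.05 N) or (linear speed of candle_fluted above 0.7 m/s and contact force between candle_fluted and the fingers below 0.05 N) or (linear speed of candle_ball above 0.7 m/s and contact force between candle_ball and the fingers below 0.05 N) or (linear speed of candle_tiered above 0.7 m/s and contact force between candle_tiered and the fingers below 0.05 N)).
It also fails if it takes over 115 s, if anything falls off the work surface, if the arm or the gripper's body presses on something with over 40 N, if the wrist force passes 120 N, or if a joint passes its speed limit or range.

## Working session

There is one attempt and no reset: what is moved stays moved. The work goes in short steps, each a Python script; the robot and the scene stay as the last script left them, time stands still between calls to the robot, and variables do not carry over. Pictures are saved under pics/ and viewed, at most 14 in all, crops included, and the job is handed in when it is done.

```bash
mkdir -p pics; ls; cat > h.py <<'E'
import numpy as np, cv2
from workcell import env, kin, readout, optics, cut_out, tip_of
def world(cam, px, depth, P=None):
    """pixels (N,2) + depths (N) -> world points"""
    P = P or optics.camera_params(cam)
    K=np.array(P["K"]); px=np.atleast_2d(np.asarray(px,float))
    d=np.stack([(px[:,0]-K[0,2])/K[0,0],(px[:,1]-K[1,2])/K[1,1]],1)
    u=d.copy()
    for _ in range(20): u=d/(1+P["k1"]*(u**2).sum(1,keepdims=True))
    c=np.c_[u,np.ones(len(u))]*np.asarray(depth,float).reshape(-1,1)
    return (c-np.array(P["t"]))@np.array(P["R"])
def cloud(cam, depth, region):
    r,c=np.nonzero(region&(depth>0)); return world(cam,np.c_[c,r],depth[r,c])
E
python3 - <<'E'
from h import *
for n in("top","side"):
    im,d=optics.read_camera(n); cv2.imwrite(f"pics/{n}0.png",im[...,::-1]); np.save(f"{n}_d.npy",d)
    P=optics.camera_params(n); print(n,np.round(-np.array(P["R"]).T@P["t"],3),np.round(np.array(P["R"])[2],2))
    for q in("candle_plain","candle_fluted","candle_ball","candle_tiered","plate_plain","tray","board","matchbox","flower_pot","trinket_box"):
        for o in cut_out(n,q)[:5]:
            if o["score"]<.3: continue
            p=cloud(n,d,o["region"]); 
            if not len(p): continue
            t=p[p[:,2]>np.percentile(p[:,2],97)-.006]
            print(q,round(o["score"],2),np.round(o["position"]),len(p),"med",np.median(p,0).round(3),"top",np.median(t,0).round(3))
E
```

```text
pics
top [ 4.22e-01 -1.00e-03  1.08e+00] [ 0.14 -0.01 -0.99]
candle_plain 0.72 [442. 224.] 549 med [ 0.51  -0.259  0.104] top [ 0.512 -0.267  0.106]
candle_fluted 0.95 [336. 293.] 387 med [ 0.368 -0.048  0.071] top [ 0.366 -0.049  0.072]
candle_fluted 0.73 [370. 208.] 446 med [ 0.549 -0.113  0.085] top [ 0.551 -0.116  0.086]
candle_ball 0.76 [475. 241.] 553 med [ 0.486 -0.343  0.069] top [ 0.486 -0.349  0.075]
candle_tiered 0.81 [401. 223.] 401 med [ 0.521 -0.181  0.051] top [ 0.525 -0.188  0.1  ]
candle_tiered 0.48 [440. 225.] 567 med [ 0.511 -0.259  0.104] top [ 0.513 -0.267  0.106]
plate_plain 0.57 [432. 236.] 322 med [ 0.492 -0.256  0.014] top [ 0.495 -0.255  0.016]
plate_plain 0.48 [418. 228.] 3174 med [ 0.515 -0.222  0.01 ] top [ 0.515 -0.226  0.011]
tray 0.65 [415. 227.] 3652 med [ 0.517 -0.224  0.01 ] top [ 0.517 -0.228  0.012]
board 0.78 [221. 246.] 6606 med [0.467 0.216 0.024] top [0.467 0.224 0.026]
matchbox 0.75 [319. 120.] 410 med [0.754 0.009 0.017] top [0.755 0.009 0.017]
matchbox 0.5 [254. 114.] 655 med [0.754 0.141 0.067] top [0.763 0.147 0.074]
flower_pot 0.67 [256.
[... 508 characters left out ...]
0.366  0.064] top [ 0.486 -0.354  0.076]
candle_tiered 0.91 [310. 227.] 357 med [ 0.529 -0.198  0.082] top [ 0.526 -0.191  0.101]
plate_plain 0.74 [306. 284.] 255 med [ 0.516 -0.278  0.014] top [ 0.516 -0.28   0.014]
tray 0.59 [304. 295.] 2466 med [ 0.52  -0.312  0.01 ] top [ 0.522 -0.309  0.01 ]
board 0.57 [281. 162.] 2096 med [0.474 0.173 0.024] top [0.474 0.192 0.025]
matchbox 0.58 [388. 197.] 271 med [ 0.755 -0.001  0.016] top [0.756 0.004 0.017]
matchbox 0.36 [282. 164.] 2120 med [0.474 0.173 0.024] top [0.474 0.192 0.025]
flower_pot 0.7 [383. 163.] 570 med [0.757 0.127 0.048] top [0.762 0.14  0.072]
trinket_box 0.79 [412. 244.] 1222 med [ 0.76  -0.193  0.039] top [ 0.766 -0.183  0.041]
```

View pics/top0.png

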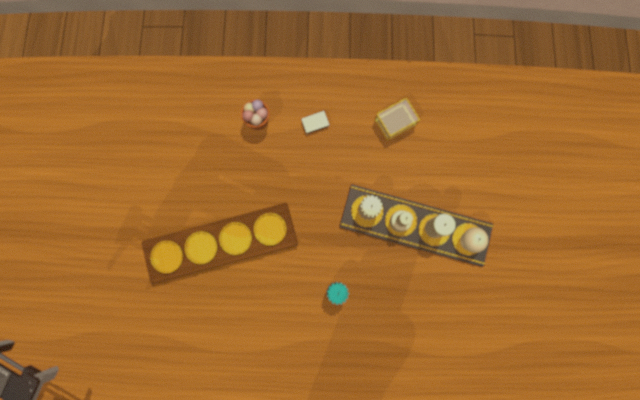

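```bash
python3 - <<'E'
import cv2
im=cv2.imread("pics/top0.png")[180:330,310:510]; cv2.imwrite("pics/crop0.png",cv2.resize(im,None,fx=4,fy=4,interpolation=cv2.INTER_CUBIC)[:600,:800])
E
```

```text
(no output)
```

View pics/crop0.png

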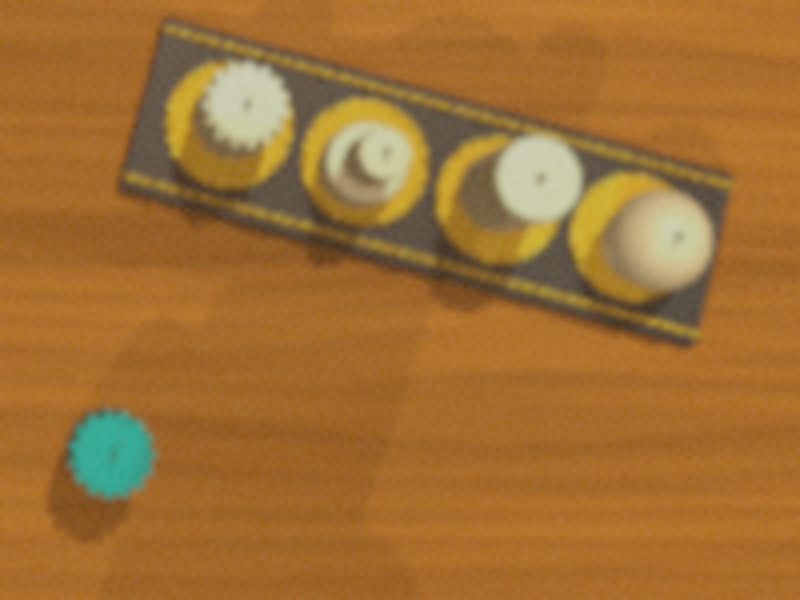

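The row from left to right is fluted (370,208), tiered (401,221), plain (444,224), ball (475,241). There are two fluted shapes: the ivory one at (370,208) on a plate and the turquoise one at (338,293) on bare wood. The crop confirms the ivory one is meant and the turquoise one is the look-alike. The pans are at (166,257), (201,248), (235,239) and (270,229). Next I'll get metric fits.

```bash
cat > fit.py <<'E'
from h import *
def circ(p,r):
    from scipy.optimize import least_squares
    c,_=cv2.minEnclosingCircle(p[:,:2].astype(np.float32)); return np.array(c),_
im=cv2.imread("pics/top0.png"); d=np.load("top_d.npy")
hsv=cv2.cvtColor(im,cv2.COLOR_BGR2HSV)
r,c=np.mgrid[:400,:640]; W=world("top",np.c_[c.ravel(),r.ravel()],d.ravel()).reshape(400,640,3)
# pans: brass pixels
m=((hsv[...,0]>=19)&(hsv[...,0]<=32)&(hsv[...,1]>150)&(hsv[...,2]>140)).astype(np.uint8)
n,l,s,ce=cv2.connectedComponentsWithStats(m)
pans=[]
for i in range(1,n):
    if s[i,4]>300 and s[i,0]<300:
        p=W[l==i]; C,R=circ(p,0); pans.append(p[:,:2].mean(0)); print("pan",ce[i].round(),s[i,4],p.mean(0).round(4),C.round(4),round(R,4))
pans=np.array(sorted(pans,key=lambda p:p[1])); b=np.polyfit([-.12,-.04,.04,.12],pans,1)
print("board o",b[1].round(4),"yaw",np.arctan2(-b[0][0],b[0][1]).round(4),"scale",np.linalg.norm(b[0]).round(3))
for q,px,zt,k in(("fluted",(370,208),.086,.023),("tiered",(404,219),.1,.014),("plain",(444,224),.106,.023),("ball",(475,241),.066,.028)):
    near=np.hypot(c-px[0],r-px[1])<16
    p=W[near&(abs(W[...,2]-zt)<(.005 if q!="ball" else .014))]
    C,R=circ(p,0); print(q,len(p),p.mean(0).round(4),C.round(4),round(R,4))
    if q=="ball":
        A=np.c_[2*p,np.ones(len(p))]; x=np.linalg.lstsq(A,(p**2).sum(1),rcond=None)[0]; print(" sphere",x[:3].round(4),np.sqrt(x[3]+(x[:3]**2).sum()).round(4))
t=W[(r>180)&(r<270)&(c>335)&(c<500)&(abs(W[...,2]-.011)<.003)]
R=cv2.minAreaRect((t[:,:2]*1000).astype(np.float32)); print("tray rect",R)
for t in(-.27,.2):
  for s in(1,-1):
    for pos in((.5,-.2,.2),(.47,.2,.2)):
      q=kin.ik(pos,[np.pi,0,t+s*np.pi/2]); print(t,s,None if q is None else np.round(q,2))
E
python3 fit.py
```

```text
pan [270. 229.] 867 [0.5013 0.1028 0.0338] [0.4706 0.0684] 0.0844
pan [235. 238.] 869 [0.4788 0.1792 0.0325] [0.4583 0.1076] 0.1142
pan [200. 247.] 868 [0.4564 0.2569 0.0267] [0.4392 0.1477] 0.1495
pan [166. 257.] 841 [0.4333 0.3318 0.0318] [0.4336 0.1855] 0.1867
board o [0.4674 0.2177] yaw 0.2877 scale 0.997
fluted 339 [ 0.5512 -0.1159  0.0855] [ 0.5513 -0.1163] 0.0232
tiered 135 [ 0.5254 -0.1879  0.1001] [ 0.5258 -0.1878] 0.0139
plain 369 [ 0.5128 -0.2672  0.1056] [ 0.5128 -0.2676] 0.0233
ball 499 [ 0.4852 -0.3457  0.069 ] [ 0.4863 -0.3495] 0.0286
 sphere [ 0.4866 -0.3504  0.051 ] 0.0275
tray rect ((519.0584106445312, -230.97308349609375), (344.23992919921875, 105.1611557006836), 76.05097961425781)
-0.27 1 [-0.54  0.13  1.64  0.    1.37 -0.27]
-0.27 1 [ 0.23  0.07  1.7  -0.    1.36  0.5 ]
-0.27 -1 None
-0.27 -1 [ 0.23  0.07  1.7   0.    1.36 -2.64]
0.2 1 [-0.54  0.13  1.64  0.    1.37 -0.74]
0.2 1 [ 0.23  0.07  1.7  -0.    1.36  0.03]
0.2 -1 [-0.54  0.13  1.64 -0.    1.37  2.4 ]
0.2 -1 None
```

```bash
cat > job.py <<'E'
from h import *
import sys
DOWN=lambda t:[np.pi,0,t+np.pi/2]
TY=-.2434; H=.27
C={"fluted":((.5512,-.1161),.045),"tiered":((.5256,-.1879),.060),"plain":((.5128,-.2674),.055),"ball":((.4866,-.3500),.036)}
def board():
    im=cv2.imread("pics/top0.png"); hsv=cv2.cvtColor(im,cv2.COLOR_BGR2HSV); P=optics.camera_params("top")
    m=cv2.inRange(hsv,(19,150,140),(32,255,255))
    n,l,s,ce=cv2.connectedComponentsWithStats(m)
    px=np.array(sorted(ce[i] for i in range(1,n) if s[i,4]>300 and s[i,0]<300))  # left..right
    a,b=world("top",px,np.ones(len(px)),P),world("top",px,2*np.ones(len(px)),P)
    p=(a+(b-a)*((.027-a[:,2:])/(b-a)[:,2:]))[:,:2]
    f=np.polyfit([.12,.04,-.04,-.12],p,1); yaw=np.arctan2(-f[0][0],f[0][1])
    pts=f[1]+np.outer([.12,.04,-.04,-.12],[-np.sin(yaw),np.cos(yaw)])
    print("pans",p.round(4).tolist(),"yaw",yaw.round(3),"scale",np.linalg.norm(f[0]).round(3),"res",abs(p-pts).max().round(4))
    return dict(zip(("fluted","tiered","plain","ball"),pts)),yaw
S=readout.read_state
def pick(n):
    (x,y),h=C[n]; z=.014+h-.019
    env.move_ptp([x,y,H],DOWN(TY)); env.release()
    hit=env.line_to([x,y,z],feed=.15,max_force=8)
    env.grasp(15); s=S(); print(n,"pick hit",hit,"t",round(s["t"],1),"width",round(s["width"],4),"ff",np.round(s["finger_force"],1))
    env.line_to([x,y,z+.03],feed=.06); env.line_to([x,y,H],feed=.2)
    print("  lifted width",round(S()["width"],4))
def place(n):
    pans,yaw=board(); x,y=pans[n]; h=C[n][1]; z=.025+h-.019
    env.move_ptp([x,y,H],DOWN(yaw)); env.line_to([x,y,z+.03],feed=.18)
    hit=env.line_to([x,y,z-.003],feed=.03,max_force=3)
    s=S(); print("  place hit",hit,"dz",round(s["tcp_pos"][2]-z,4),"t",round(s["t"],1))
    env.release(); env.pause(.2); x,y=s["tcp_pos"][:2]
    env.line_to([x,y,z+.05],feed=.1); env.line_to([x,y,H],feed=.25)
E
python3 - <<'E'
from job import *
board(); s=S(); p=s["tcp_pos"]; env.line_to([p[0],p[1],H],feed=.2)
pick("fluted"); place("fluted")
im,d=optics.read_camera("side"); cv2.imwrite("pics/side1.png",im[...,::-1]); print(S()["t"])
E
```

```text
Traceback (most recent call last):
  File "job.py", line 10, in board
    px=np.array(sorted(ce[i] for i in range(1,n) if s[i,4]>300 and s[i,0]<300))  # left..right
                ~~~~~~^^^^^^^^^^^^^^^^^^^^^^^^^^^^^^^^^^^^^^^^^^^^^^^^^^^^^^^^
ValueError: The truth value of an array with more than one element is ambiguous. Use a.any() or a.all()
```

```bash
sed -i 's/sorted(ce\[i\] for/sorted(tuple(ce[i]) for/' job.py
python3 - <<'E'
from job import *
board(); s=S(); p=s["tcp_pos"]; env.line_to([p[0],p[1],H],feed=.2)
pick("fluted"); place("fluted")
im,d=optics.read_camera("side"); cv2.imwrite("pics/side1.png",im[...,::-1]); print(S()["t"])
E
```

```text
pans [[0.4334, 0.3333], [0.4563, 0.2568], [0.4789, 0.1803], [0.5017, 0.1035]] yaw 0.289 scale 0.999 res 0.0002
fluted pick hit False t 6.8 width 0.0459 ff 15.0
  lifted width 0.0454
pans [[0.4334, 0.3333], [0.4563, 0.2568], [0.4789, 0.1803], [0.5017, 0.1035]] yaw 0.289 scale 0.999 res 0.0002
  place hit True dz -0.0002 t 12.4
15.05
```

View pics/side1.png

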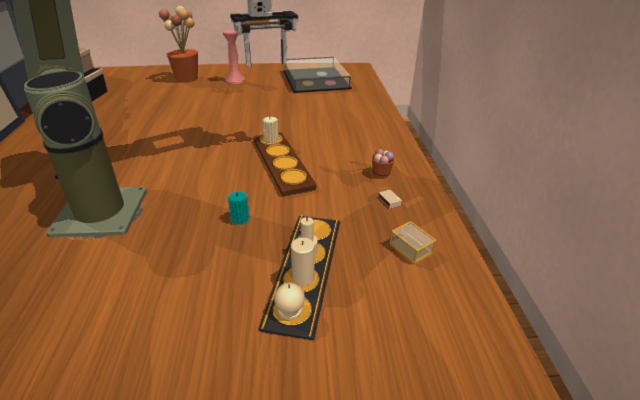

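The side view shows the fluted candle upright in the far (leftmost) pan at (270,130), and contact was at floor height. I'll carry on with the other three.

```bash
python3 - <<'E'
from job import *
for n in("tiered","plain","ball"):
    pick(n)
    if S()["width"]<.02: print("LOST",n); break
    place(n)
env.move_ptp([.35,-.3,.3],DOWN(0))
for n in("top","side"):
    im,d=optics.read_camera(n); cv2.imwrite(f"pics/{n}2.png",im[...,::-1]); np.save(f"{n}2_d.npy",d)
s=S(); print(s["t"])
d=np.load("top2_d.npy"); pans,yaw=board()
r,c=np.mgrid[:400,:640]; W=world("top",np.c_[c.ravel(),r.ravel()],d.ravel()).reshape(400,640,3)[d>0]
for n,(h,k) in dict(fluted=(.097,.005),tiered=(.111,.005),plain=(.117,.005),ball=(.08,.012)).items():
    p=W[(np.hypot(*(W[:,:2]-pans[n]).T)<.04)&(abs(W[:,2]-h)<k)]
    print(n,len(p),"offset mm",((np.array(cv2.minEnclosingCircle(p[:,:2].astype(np.float32))[0])-pans[n])*1000).round(1))
a=np.vstack([cv2.imread("pics/top2.png")[190:300,120:320]]); b=cv2.imread("pics/side2.png")[100:220,200:400]
cv2.imwrite("pics/fin.png",np.vstack([cv2.resize(a,(540,297)),cv2.resize(b,(500,300)).copy() if 0 else cv2.resize(b,(540,300))]))
E
```

```text
tiered pick hit False t 19.8 width 0.0277 ff 15.0
  lifted width 0.0278
pans [[0.4334, 0.3333], [0.4563, 0.2568], [0.4789, 0.1803], [0.5017, 0.1035]] yaw 0.289 scale 0.999 res 0.0002
  place hit True dz -0.0003 t 25.2
plain pick hit False t 32.5 width 0.0457 ff 15.0
  lifted width 0.0458
pans [[0.4334, 0.3333], [0.4563, 0.2568], [0.4789, 0.1803], [0.5017, 0.1035]] yaw 0.289 scale 0.999 res 0.0002
  place hit True dz -0.0002 t 37.9
ball pick hit False t 45.0 width 0.0546 ff 15.0
  lifted width 0.0545
pans [[0.4334, 0.3333], [0.4563, 0.2568], [0.4789, 0.1803], [0.5017, 0.1035]] yaw 0.289 scale 0.999 res 0.0002
  place hit True dz -0.0003 t 50.7
54.875
pans [[0.4334, 0.3333], [0.4563, 0.2568], [0.4789, 0.1803], [0.5017, 0.1035]] yaw 0.289 scale 0.999 res 0.0002
fluted 343 offset mm [ 0.3 -0.7]
tiered 145 offset mm [1.5 0.2]
plain 369 offset mm [-0.6 -0.8]
ball 487 offset mm [-0.3 -0.6]
```

View pics/fin.png

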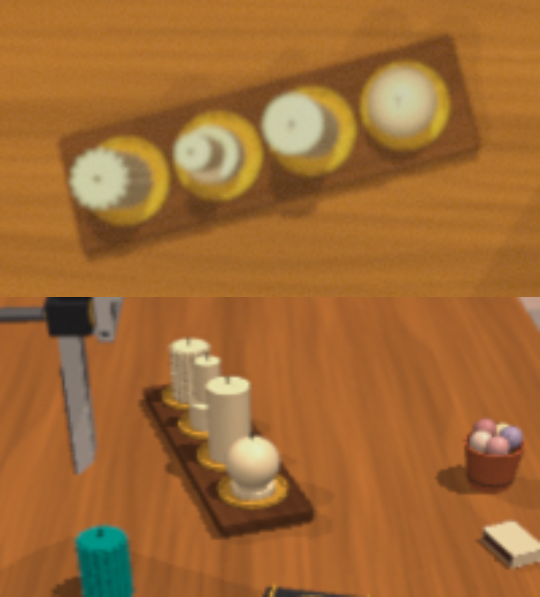

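The picture shows all four candles upright and centred in their pans, left to right fluted, tiered, plain, ball (crop x = 100, 195, 295, 400). The measured offsets are under 2 mm.

```bash
python3 -c "
from h import *
print(env.hand_in())"
```

```text
the job is handed in; nothing more can be done
None
```

All four candles stand upright in their pans in the original left-to-right order (fluted, tiered, plain, ball), each measured within 2 mm of its pan's centre, and the job was handed in at about 55 s; the hand-in call gave no verdict.

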